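# Read the three-dot tile with the talking pen

### The job

Swing the latch lever of the wooden counting case clear of its lid and open the lid until it stands upright or leans further back, then lift the talking pen out of its charging stand and, holding it upright, bring its sprung tip down inside the reading ring of the three-dot tile in the case. Press lightly, so that the tip is pushed only part of the way in, touch neither of the other two tiles with the pen and leave the other things on the counter where they are. Finish while still holding the pen like that on the ring: do not let go or lift it away.

Things in the scene. Friction and masses are not known exactly. Their poses are not given: they have to be found in the camera images.
- case: Fixed shallow wooden case, 124 x 240 mm, 46 mm high (walls and floor 6 mm), under a flat hinged lid; origin at the centre of its underside. Its x axis points from the latch (robot's side) to the hinges (far side), y to the left along its length, z up. A latch block 46 mm wide before the middle of its front wall reaches 102 mm to the front of the origin and is 54 mm high.
- latch (a joint): Angle (rad) of the latch lever, a flat dark wooden bar 76 x 14 x 8 mm on an upright pin. Near 0 it points front to back, its tongue 14 mm over the lid's front edge, and the lid cannot rise; it grows counter-clockwise seen from above (the knob, on the robot's end, moves to the robot's right) to a stop at 1.65. Lid free above 1.2; fully across is 1.57. Takes 1 N at the knob, stays where left.
- latch_knob (a point): Centre of the wooden ball knob, 20 mm across, on top of the latch lever, 32 mm from the pin and 15 mm above the bar's upper face (78 mm above the counter).
- latch_pivot (a point): On the latch lever's upright pin, at the underside of the bar (55 mm above the counter, 82 mm to the front of the case's origin).
- lid (a joint): Angle (rad) of the lid (124 x 240 x 8 mm, 0.2 kg) about its far lower edge: 0 shut, 1.57 upright, stop at 1.9. A friction hinge holds it at any angle; it takes about 4 N at its knob.
- lid_knob (a point): Centre of the wooden ball knob, 28 mm across, on the lid's middle line, 26 mm above the lid's upper face and 82 mm from the hinge line (shut: 80 mm above the counter, 20 mm to the front of the case's origin). It turns with the lid.
- lid_hinge (a point): Middle of the lid's hinge line, which runs along the case's y axis, 62 mm behind the case's origin and 46 mm above the counter.
- tile_three: Light wooden tile 90 x 70 x 10 mm fixed in the case, with three dark round dots 15 mm across on its far half. Three tiles lie side by side along the case, in any order; their upper faces are 16 mm above the counter, 30 mm below the case's rim. Origin at the centre of the underside; axes as the case.
- ring_three (a point): Centre of the reading ring on the three-dot tile's upper face: a dark ring 22 mm across outside, 17 mm inside, with a dot at its centre, 20 mm to the front of the tile's centre. All three tiles have such a ring.
- tile_one: The tile with one dot, otherwise as the three-dot tile.
- tile_two: The tile with two dots, otherwise as the three-dot tile.
- pen: Loose talking pen, about 75 g, standing tip down in its stand: white round barrel 24 mm across from 32 to 148 mm above its origin (top end at 150 mm), below it a grey nose, 16 tapering to 11 mm, down to 12 mm, then the steel tip. Origin at the point of the undepressed tip, z along the pen to its top end.
- pen_tip (a joint): How far (m) the sprung steel tip, 7 mm across, is pushed into the pen: 0 out, 0.008 fully in. The spring gives 0.5 N at the start and 2.5 N fully in.
- pen_point (a point): The point of the pen's tip; it moves with the tip.
- dock: Fixed white charging stand: a block 76 mm square and 42 mm high, on it a collar 62 mm square up to 72 mm. The pen stands upright in its middle, the barrel in a round hole about 1 mm wider all round and 30 mm deep, its tip 10 mm above the counter; 88 mm of the pen show and it lifts out straight up. Origin at the centre of the underside.
- mug: Bystander: speckled white enamel mug, 82 mm across, 78 mm high; origin under its centre, handle towards its y axis.
- sorter: Bystander: teal plastic shape sorter, a box 134 mm square and 117 mm high with shaped holes in its top; origin under its centre.
- stacker: Bystander: wooden ring stacker, 90 mm across, 150 mm high; origin under its centre.
- bowl: Bystander: wooden bowl of counters, 120 mm across, 40 mm high; origin under its centre.
- bricks: Bystander: three wooden bricks as one pile, 30 x 122 mm, 60 mm high; origin under its centre.
- marble1_center (a point): Bystander: centre of a green glass marble, 44 mm across, in a low wooden tray.
- marble2_center (a point): Bystander: centre of the other marble in the tray.
There are look-alikes about, which are no part of the job. What is meant by the pen is not yellow, and is the larger of those in its own colour.

How it is judged:
By the outcome, as a careful person would: the job done as asked, in the order asked, and still so for the second after the job is handed in, while the arm keeps its last pose, push and grip.
It also fails if it takes over 70 s, if anything falls off the work surface, if the arm or the gripper's body presses on something with over 40 N, if the wrist force passes 120 N, or if a joint passes its speed limit or range.

### The arm

A 6-joint arm with a two-finger parallel gripper is mounted at the origin on the work surface. World frame = base frame: x ahead of the robot, y to its left, z up, the work surface at z = 0. Lengths are in m, angles in degrees, forces in N, time in s.
With the tool pointing down it reaches from about 0.35 to 0.875 m from the base axis. Payload 4.2 kg.
Tool frame: the origin (TCP) lies at the very end of the fingers, on their centre line; the grasp point (between the pads) lies 19 mm behind it (r.grip_point_offset is the distance from the TCP to the grasp point, in m); z points along the fingers, y is the line along which they close (so a half turn about z gives the same grasp; the last joint's range is limited). The gripper opens to 87 mm and grips with 3 to 60 N. Pads are 19 mm wide; open, the fingers measure 117 mm over their backs; the gripper's body (75 mm by 190 mm) begins 51 mm behind the grasp point.
Start: joints at [79.504, 22.042, 0.453, 0, -68.411, -14.817], TCP at [0.267, 0.565, 0.223] pointing down, gripper open.
Joint ranges: [-179.83, 179.83], [-69.29, 118.12], [-61.27, 80.66], [-181.25, 117.63], [-171.15, -9.14], [-177.46, 177.46]. Speed limits (degrees/s): [159.86, 159.86, 180, 180, 180, 180].

### API

Orientations are given as a 3x3 rotation matrix whose columns are the frame's x, y, z axes.
In Python, from station import r, cams gives the robot as it stands. The module is installed in compiled form; this text tells all that it offers.
- The arm moves only by the shell command python3 -m handwheel 'ROWS'. ROWS is JSON, a list that holds one entry, the list of rows, each a list of 7 numbers: the turn, a rotation vector about the tool's x, y, z in units of 6 degrees (1.0 is 6 degrees), then the shift along the tool's x, y, z in m, then the finger opening in m, from 0 to 0.087. In form: [[[ax, ay, az, x, y, z, jaw], ...]]. A call has 1 to 12 rows; each row shifts and turns the commanded pose from where the row before left it, along the tool's axes as they then stand; what a row does not reach is not made up. A row lasts 1/10 s, in which the tool goes at most 50 mm and 8.59 degrees, less where a joint would pass 70% of its speed; a pose out of reach is approached as far as the arm can. A call with a gripper value outside its range is refused whole. The fingers move at their own pace and stop on an object; the grip force is fixed at half the most. Time passes only in rows, so rows that do not move let the fingers close. It gives the time, the measured TCP pose, the force, the opening and the grip force at its end, in the units of the state.
- r.sense(): the state, without advancing time (a new reading comes with each control period).
- cams.capture(name): name is "scene" or "top" or "wrist"; returns the picture (480x640x3 uint8, red, green, blue); there is no depth.
- cams.get_calibration(name): a dict with "camera_matrix" (3x3 intrinsics, pixels), "rvec" (rotation vector, rad) and "tvec" (3), from world to camera coordinates, as OpenCV has them; the wrist camera has in their place "T_tool_cam" (4x4, takes a point from camera to tool coordinates, whose origin is the TCP and whose axes are the flange's). Camera axes: x right, y down, z forward; pixel columns grow to the right and rows downward; lengths in m; the calibration is good to about 2 mm. A picture is of the moment at which its call begins: read the wrist's pose just before it. get_calibration takes no time and is no camera call.
- r.finish_job(): hands the job in; it is judged then, once.
The state is a dict: "time_s": time; "joints": joint angles; "joint_velocities": joint speeds; "effort": joint torques, N m; "tcp_pos": TCP position; "ee_rot": TCP orientation; "wrist_force": force on the tool from outside, world axes, zero at the start; "moment": the same for the moment, N m; "gripper_width": opening from 0.0 (shut) to 1.0 (fully open); "gripper_force": force on a finger pad.
Only numpy, scipy, OpenCV 4.12 (cv2) and the standard library are available. Lean on these libraries where they do the work, as an engineer would, in place of code of your own. Each camera call takes 0.05 s, during which the arm holds its last target. There are 200 camera calls.

## Working session

There is one attempt and no reset: what is moved stays moved. The work goes in short steps, Python scripts to look and compute and a shell command to move; the robot and the scene stay as the last step left them, time stands still between calls to the robot, and variables do not carry over. Pictures are saved under pics/ and viewed, at most 10 in all, crops included, and the job is handed in when it is done.

```bash
mkdir -p pics; cat > h.py <<'E'
import numpy as np, cv2
from station import r, cams
def proj(name,P):
    P=np.atleast_2d(np.array(P,float)); c=cams.get_calibration(name); K=np.array(c["camera_matrix"])
    if name=="wrist":
        s=r.sense(); T=np.eye(4); T[:3,:3]=s["ee_rot"]; T[:3,3]=s["tcp_pos"]; W=np.linalg.inv(T@np.array(c["T_tool_cam"]))
    else:
        W=np.eye(4); W[:3,:3]=cv2.Rodrigues(np.array(c["rvec"],float))[0]; W[:3,3]=np.ravel(c["tvec"])
    q=(W[:3,:3]@P.T+W[:3,3:4]); q=K@q; return (q[:2]/q[2]).T
def unproj(name,uv,z):
    c=cams.get_calibration(name); K=np.array(c["camera_matrix"])
    if name=="wrist":
        s=r.sense(); T=np.eye(4); T[:3,:3]=s["ee_rot"]; T[:3,3]=s["tcp_pos"]; M=T@np.array(c["T_tool_cam"])
    else:
        W=np.eye(4); W[:3,:3]=cv2.Rodrigues(np.array(c["rvec"],float))[0]; W[:3,3]=np.ravel(c["tvec"]); M=np.linalg.inv(W)
    d=M[:3,:3]@np.linalg.solve(K,[uv[0],uv[1],1]); o=M[:3,3]; return o+d*(z-o[2])/d[2]
def shot(name,fn):
    im=cams.capture(name); cv2.imwrite("pics/"+fn,im[:,:,::-1]); return im
def local(p):
    s=r.sense(); return np.array(s["ee_rot"]).T@(np.array(p)-s["tcp_pos"])
E
python3 - <<'E'
from h import *
np.set_printoptions(precision=4,suppress=True)
shot("top","top1.png"); shot("scene","scene1.png")
s=r.sense(); print(s["tcp_pos"],s["ee_rot"],s["time_s"],s["wrist_force"]); print(r.grip_point_offset, cams.get_calibration("wrist")["T_tool_cam"])
for n in("top","scene"):
  c=cams.get_calibration(n); R=cv2.Rodrigues(np.array(c["rvec"],float))[0]; print(n,-R.T@np.ravel(c["tvec"]))
E
```

```text
[0.267  0.5645 0.2216] [[ 0.9039 -0.4277 -0.0008]
 [-0.4278 -0.9039 -0.0018]
 [ 0.0001  0.002  -1.    ]] 0.1 [-0.8693  0.0869  0.2124]
0.0187 [[-0.0001 -0.9547 -0.2976  0.0827]
 [ 1.     -0.     -0.0002  0.0006]
 [ 0.0002 -0.2976  0.9547 -0.1628]
 [ 0.      0.      0.      1.    ]]
top [0.3927 0.0092 1.41  ]
scene [ 1.2798 -0.4792  0.9666]
```

View pics/top1.png

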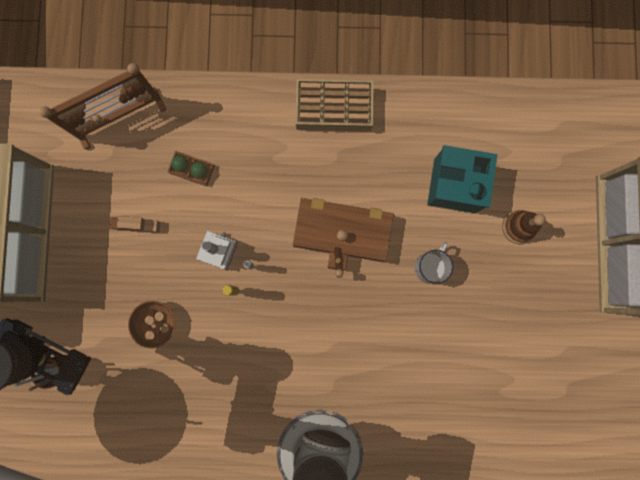

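View pics/scene1.png

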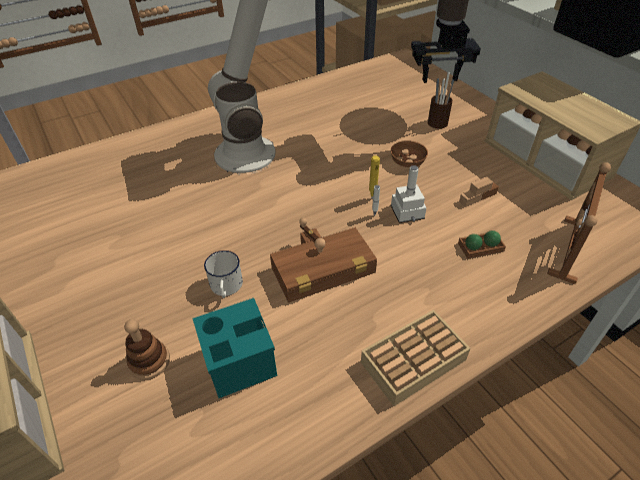

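The top view shows the case at about (343,230), with the lid knob at (342,236) and the latch knob near (338,260). The dock with the pen is at about (216,250). The grey look-alike (248,265) and the yellow one (229,290) stand beside it. I'll enlarge the area.

```bash
python3 - <<'E'
from h import *
im=cv2.imread("pics/top1.png")[190:310,195:395]; cv2.imwrite("pics/c1.png",cv2.resize(im,None,fx=4,fy=4,interpolation=cv2.INTER_CUBIC))
im=cv2.imread("pics/scene1.png")[140:310,260:440]; cv2.imwrite("pics/c2.png",cv2.resize(im,None,fx=3.5,fy=3.5,interpolation=cv2.INTER_CUBIC))
E
```

```text
(no output)
```

View pics/c1.png

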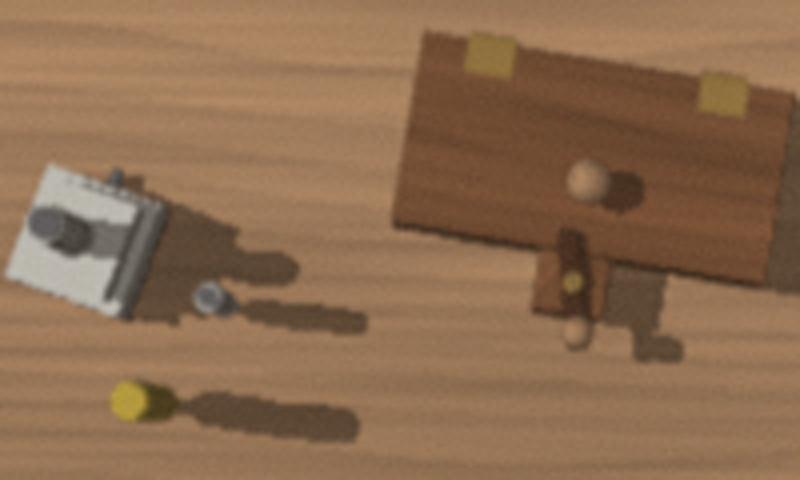

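In the crop, the lid corners are at (427,32), (795,95), (765,283) and (395,225). The lid knob is at (588,181), the latch knob at (577,332), the latch pin at (573,282) and the pen top at (47,222).

```bash
python3 - <<'E'
from h import *
np.set_printoptions(precision=4,suppress=True)
f=lambda u,v,z:unproj("top",(u/4+194.6,v/4+189.6),z)
C=[f(*p,0.054) for p in((427,32),(795,95),(765,283),(395,225))]
print(np.array(C)); m=np.mean(C,0); xa=(C[0]+C[1]-C[2]-C[3]); ya=(C[0]+C[3]-C[1]-C[2])
print("center",m,"yaw",np.degrees(np.arctan2(xa[1],xa[0])),np.degrees(np.arctan2(-ya[0],ya[1])),np.linalg.norm(xa)/2,np.linalg.norm(ya)/2)
yaw=np.arctan2(-ya[0],ya[1]); ex=np.array([np.cos(yaw),np.sin(yaw),0])
print("lidknob",f(588,181,.08),"model",m-.02*ex)
print("latchknob",f(577,332,.078),"pivot",f(573,282,.063),"model",m-.082*ex)
print("pen",f(47,222,.16)); 
print("dock corners",[f(*p,.042)[:2] for p in((50,165),(168,205),(127,320),(5,277))])
print("fake",f(210,295,.12),f(130,400,.15))
print("scene pen",unproj("scene",(413,169),.16))
E
```

```text
[[ 0.645   0.0591  0.054 ]
 [ 0.6094 -0.1753  0.054 ]
 [ 0.4895 -0.1573  0.054 ]
 [ 0.5213  0.0764  0.054 ]]
center [ 0.5663 -0.0493  0.054 ] yaw -8.23383025969625 -8.203933581664064 0.12306100808713334 0.2364351860456814
lidknob [ 0.5487 -0.0438  0.08  ] model [ 0.5465 -0.0464  0.054 ]
latchknob [ 0.4551 -0.0386  0.078 ] pivot [ 0.487  -0.0361  0.063 ] model [ 0.4851 -0.0376  0.054 ]
pen [0.5089 0.2732 0.16  ]
dock corners [array([0.5563, 0.2976]), array([0.5323, 0.2216]), array([0.4586, 0.245 ]), array([0.4843, 0.3233])]
fake [0.4708 0.1826 0.12  ] [0.407  0.2229 0.15  ]
scene pen [0.513  0.2679 0.16  ]
```

```bash
python3 -m handwheel '[[[0,0,1.4,0,0,0,0.087],[0,0,1.4,0,0,0,0.087],[0,0,1.4,0,0,0,0.087],[0,0,1.4,0,0,0,0.087],[0,0,1.4,0,0,0,0.087],[0,0,1.4,0,0,0,0.087],[0,0,1.4,0,0,0,0.087],[0,0,1.4,0,0,0,0.087],[0,0,1.4,0,0,0,0.087],[0,0,1.4,0,0,0,0.087],[0,0,1.4,0,0,0,0.087],[0,0,1.4,0,0,0,0.087]]]'
python3 -m handwheel '[[[0,0,1.4,0,0,0,0.087],[0,0,1.4,0,0,0,0.087],[0,0,1.4,0,0,0,0.087],[0,0,1.4,0,0,0,0.087],[0,0,1.4,0,0,0,0.06],[0,0,1.4,0,0,0,0.06]]]'
cat >> h.py <<'E'
def to(p,yaw_y=None,tilt=0):
    """tool-frame shift now; rotation vector (6-deg units) to point down with tool y at yaw_y; shift after that turn"""
    np.set_printoptions(precision=4,suppress=True)
    s=r.sense(); R=np.array(s["ee_rot"]); d=np.array(p)-s["tcp_pos"]
    print("tcp",s["tcp_pos"],"yaw_y",np.degrees(np.arctan2(R[1,1],R[0,1])),"j",s["joints"],"t",s["time_s"]); print("shift now",R.T@d)
    if yaw_y is not None:
        a=np.radians(yaw_y); y=np.array([np.cos(a),np.sin(a),0]); t=np.radians(tilt)
        z=np.array([0,0,-1.]); x=np.cross(y,z); T=np.c_[x,y,z]@cv2.Rodrigues(np.array([0,t,0]))[0]
        print("turn",np.degrees(cv2.Rodrigues(R.T@T)[0].ravel())/6,"shift after",T.T@d)
E
python3 -c "
from h import *
to([0.455,-0.04,0.2],94)"
```

```text
time_s: 1.3
tcp_pos: [0.267, 0.5646, 0.2219]
ee_rot: [[-0.594, -0.804, -0.001], [-0.804, 0.594, -0.001], [0.001, -0.0, -1.0]]
wrist_force: [0.0, -0.2, -0.4]
gripper_width: 0.996
gripper_force: 0.0
time_s: 1.9
tcp_pos: [0.267, 0.5647, 0.2219]
ee_rot: [[-0.999, -0.055, -0.0], [-0.055, 0.999, -0.001], [0.001, -0.001, -1.0]]
wrist_force: [0.3, 0.4, 0.3]
gripper_width: 0.895
gripper_force: 0.0
tcp [0.267  0.5647 0.2219] yaw_y 93.13349004114697 j [  79.5051   22.0703    0.4082   -0.0167  -68.4102 -166.3655] t 1.9
shift now [-0.1546 -0.614   0.0225]
turn [-0.0111 -0.0054 -0.1444] shift after [-0.1453 -0.6163  0.0219]
```

```bash
python3 -m handwheel '[[[0,0,0,-0.012,-0.048,0,0.04],[0,0,0,-0.012,-0.048,0,0.04],[0,0,0,-0.012,-0.048,0,0.04],[0,0,0,-0.012,-0.048,0,0.04],[0,0,0,-0.012,-0.048,0,0.04],[0,0,0,-0.012,-0.048,0,0.04],[0,0,0,-0.012,-0.048,0,0.04],[0,0,0,-0.012,-0.048,0,0.04],[0,0,0,-0.012,-0.048,0,0.04],[0,0,0,-0.012,-0.048,0,0.04],[0,0,0,-0.012,-0.048,0,0.04],[0,0,0,-0.012,-0.048,0,0.04]]]'
python3 -m handwheel '[[[0,0,0,-0.010,-0.037,0,0.04],[0,0,0,0,0,0,0.04],[0,0,0,0,0,0,0.04]]]'
python3 -c "
from h import *
to([0.455,-0.04,0.2],94)
shot('wrist','w1.png')
print(proj('wrist',[[.455,-.0386,.078],[.486,-.0370,.063],[.5465,-.0455,.08]]))"
```

```text
time_s: 3.1
tcp_pos: [0.4459, -0.0032, 0.2226]
ee_rot: [[-0.998, -0.061, 0.0], [-0.061, 0.998, 0.0], [-0.0, 0.0, -1.0]]
wrist_force: [0.8, 0.4, -0.5]
gripper_width: 0.462
gripper_force: 0.0
time_s: 3.4
tcp_pos: [0.4579, -0.0383, 0.222]
ee_rot: [[-0.998, -0.058, -0.001], [-0.058, 0.998, 0.0], [0.001, 0.0, -1.0]]
wrist_force: [0.5, 0.4, 0.3]
gripper_width: 0.462
gripper_force: 0.0
tcp [ 0.4579 -0.0383  0.222 ] yaw_y 93.33642851452957 j [  15.5518    5.7651  -21.6361   -0.0246  -62.6682 -102.2041] t 3.4
shift now [ 0.0029 -0.0015  0.022 ]
turn [ 0.0012 -0.0121 -0.1106] shift after [ 0.003  -0.0015  0.022 ]
[[317.2897 216.9411]
 [316.9876 248.2021]
 [302.6857 321.6525]]
```

View pics/w1.png

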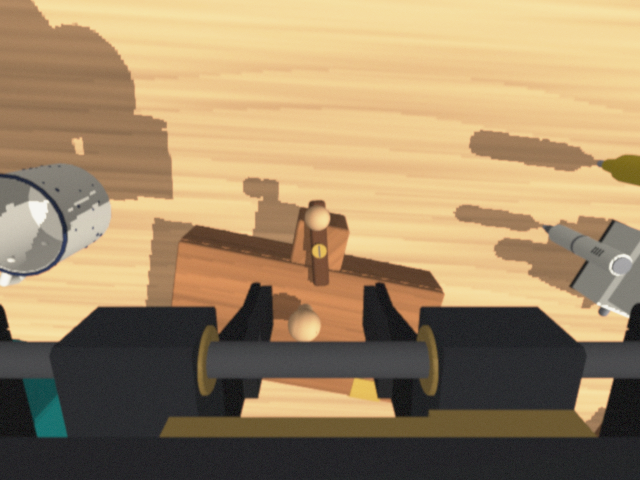

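The wrist view agrees with the top estimates: latch knob at (318,218), pin at (319,251) and lid knob at (304,324).

```bash
python3 -c "
from h import *
k=unproj('wrist',(318,218),.078);p=unproj('wrist',(319,251),.063);l=unproj('wrist',(304.5,323.5),.08)
print(k,p,l); d=k-p; a=np.degrees(np.arctan2(d[1],d[0])); print(np.hypot(*d[:2]),'knob dir',a,'latch', (a-171.8)%360)
to([k[0],k[1],.067],a-90)"
```

```text
[ 0.45582237 -0.03799213  0.078     ] [ 0.48839028 -0.0351547   0.063     ] [ 0.54816136 -0.04387819  0.08      ]
0.03269127280322522 knob dir -175.02076942675504 latch 13.179230573244922
tcp [ 0.4578 -0.0375  0.2221] yaw_y 93.44243123420104 j [  15.6565    5.7345  -21.6504   -0.0228  -62.6687 -102.2036] t 3.45
shift now [ 0.0018 -0.0004  0.1551]
turn [ 0.0015 -0.0094 -0.2561] shift after [ 0.002  -0.0003  0.1551]
```

```bash
python3 -m handwheel '[[[0,0,-0.25,0,0,0,0.04],[0,0,0,0.002,0,0.04,0.04],[0,0,0,0,0,0.04,0.04],[0,0,0,0,0,0.04,0.04],[0,0,0,0,0,0.035,0.04],[0,0,0,0,0,0,0.025],[0,0,0,0,0,0,0.025],[0,0,0,0,0,0,0.025]]]'
python3 -m handwheel '[[[0,0,-1,0,-0.0034,0,0.025],[0,0,-1,0,-0.0034,0,0.025],[0,0,-1,0,-0.0034,0,0.025],[0,0,-1,0,-0.0034,0,0.025],[0,0,-1,0,-0.0034,0,0.025],[0,0,-1,0,-0.0034,0,0.025],[0,0,-1,0,-0.0034,0,0.025],[0,0,-1,0,-0.0034,0,0.025],[0,0,-1,0,-0.0034,0,0.025],[0,0,-1,0,-0.0034,0,0.025]]]'
python3 -c "
from h import *
a=np.radians(95+78+90); to([.4884+.0325*np.cos(a),-.0352+.0325*np.sin(a),.067],95+78)"
```

```text
time_s: 4.25
tcp_pos: [0.4579, -0.0368, 0.0695]
ee_rot: [[-0.996, -0.089, 0.004], [-0.089, 0.996, 0.001], [-0.004, 0.0, -1.0]]
wrist_force: [1.0, -0.2, 0.0]
gripper_width: 0.315
gripper_force: 0.0
time_s: 5.25
tcp_pos: [0.4747, -0.0648, 0.0698]
ee_rot: [[-0.418, -0.908, 0.004], [-0.908, 0.418, 0.001], [-0.003, -0.003, -1.0]]
wrist_force: [-1.0, 0.6, 0.4]
gripper_width: 0.282
gripper_force: 0.5
tcp [ 0.4747 -0.0648  0.0698] yaw_y 155.26049648626872 j [ 11.7047  18.2201 -31.3119  -0.0124 -40.2153 -36.4345] t 5.25
shift now [-0.0016 -0.0099  0.0028]
turn [-0.0369  0.0208 -2.9565] shift after [ 0.0015 -0.01    0.0028]
```

```bash
python3 -m handwheel '[[[0,0,-1,0,-0.0034,0,0.025],[0,0,-1,0,-0.0034,0,0.025],[0,0,-1,0,-0.0034,0,0.025],[0,0,-0.4,0,-0.0014,0,0.025],[0,0,0,0,0,0,0.025],[0,0,0,0,0,0,0.025]]]'
python3 -m handwheel '[[[0,0,0,0,0,0,0.035],[0,0,0,0,0,0,0.035],[0,0,0,0,0,-0.04,0.06],[0,0,0,0,0,-0.04,0.06],[0,0,1.4,0,0,-0.04,0.06],[0,0,1.4,0,0,-0.02,0.06],[0,0,1.4,0,0,0,0.06],[0,0,1.4,0,0,0,0.06],[0,0,1.4,0,0,0,0.06],[0,0,1.4,0,0,0,0.06],[0,0,1.4,0,0,0,0.06],[0,0,1.4,0,0,0,0.06]]]'
python3 -m handwheel '[[[0,0,1.4,0,0,0,0.06],[0,0,1.4,0,0,0,0.06],[0,0,1.4,0,0,0,0.06],[0,0,0,0,0,0,0.06]]]'
python3 -c "
from h import *
to([.548,-.044,.061],81.8); shot('wrist','w2.png'); print(proj('wrist',[.484,-.067,.078]),proj('wrist',[.548,-.044,.08]))"
```

```text
time_s: 5.85
tcp_pos: [0.4854, -0.0685, 0.0691]
ee_rot: [[-0.081, -0.997, 0.003], [-0.997, 0.081, 0.0], [-0.001, -0.003, -1.0]]
wrist_force: [1.2, -0.3, -0.2]
gripper_width: 0.289
gripper_force: 0.0
time_s: 7.05
tcp_pos: [0.4843, -0.0688, 0.2076]
ee_rot: [[-0.952, -0.306, -0.0], [-0.306, 0.952, -0.0], [0.0, 0.0, -1.0]]
wrist_force: [-0.0, 0.3, 0.1]
gripper_width: 0.688
gripper_force: 0.0
time_s: 7.45
tcp_pos: [0.4843, -0.0687, 0.2075]
ee_rot: [[-0.993, 0.122, -0.0], [0.122, 0.993, 0.0], [0.0, -0.0, -1.0]]
wrist_force: [0.5, -0.1, 0.3]
gripper_width: 0.694
gripper_force: 0.0
tcp [ 0.4843 -0.0687  0.2075] yaw_y 82.98591703711524 j [  10.9902    9.4814  -19.4107   -0.0029  -61.1177 -108.0029] t 7.45
shift now [-0.0602  0.0323  0.1465]
turn [-0.0001 -0.0017  0.1977] shift after [-0.0595  0.0336  0.1465]
[[320.6725 224.4354]] [[359.014  299.1329]]
```

View pics/w2.png

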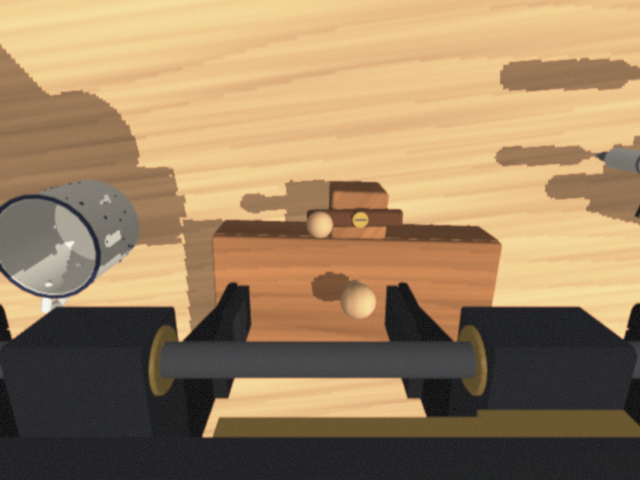

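The latch bar now lies across, parallel to the lid's front edge (pin at 360,219), and the lid knob is where expected (358,300). Next I'll grip the lid knob.

```bash
python3 -m handwheel '[[[0,0,0.2,0,0,0,0.06],[0,0,0,-0.03,0.017,0,0.06],[0,0,0,-0.0295,0.0165,0,0.06],[0,0,0,0,0,0.04,0.06],[0,0,0,0,0,0.04,0.06],[0,0,0,0,0,0.04,0.06],[0,0,0,0,0,0.025,0.06],[0,0,0,0,0,0,0.06],[0,0,0,0,0,0,0.02],[0,0,0,0,0,0,0.02],[0,0,0,0,0,0,0.02],[0,0,0,0,0,0,0.02]]]'
python3 -m handwheel '[[[0,0,0,0,0,0,0.02],[0,0,0,0,0,0,0.02],[0,0,0,0,0,0,0.02]]]'
python3 -c "
from h import *
to([.548,-.044,.061],81.8)"
```

```text
time_s: 8.7
tcp_pos: [0.5489, -0.0439, 0.064]
ee_rot: [[-0.99, 0.143, 0.003], [0.143, 0.99, 0.001], [-0.003, 0.001, -1.0]]
wrist_force: [-0.7, 0.3, 0.1]
gripper_width: 0.409
gripper_force: 0.0
time_s: 9.0
tcp_pos: [0.5484, -0.0447, 0.0634]
ee_rot: [[-0.99, 0.142, 0.001], [0.142, 0.99, -0.001], [-0.001, -0.001, -1.0]]
wrist_force: [-0.8, -4.1, 4.8]
gripper_width: 0.301
gripper_force: 30.0
tcp [ 0.5484 -0.0447  0.0634] yaw_y 81.81582776187264 j [  12.2589   24.5224  -21.7495    0.0827  -43.6953 -110.5028] t 9.0
shift now [0.0005 0.0006 0.0024]
turn [-0.007   0.0085  0.0026] shift after [0.0005 0.0006 0.0024]
```

```bash
cat > arc.py <<'E'
from h import *
import sys
np.set_printoptions(precision=4,suppress=True)
def S(th,tilt): # tcp in (x rel hinge, z), commanded, tool z dir
    th=np.radians(th);t=np.radians(tilt);a=np.arctan2(.034,.082)+th
    g=np.array([-.0888*np.cos(a),.046+.0888*np.sin(a)]); return g-.0187*np.array([np.sin(t),np.cos(t)])
n=14; A=[(7*i,2.5*i) for i in range(n+1)]
for (a,b),(c,d) in zip(A,A[1:]):
    v=S(c,d)-S(a,b); t=np.radians(b)
    # tool x at tilt t: world (-cos t, +sin t); tool z: (-sin t,-cos t)
    print(c,d,"x %.4f z %.4f"%(-v[0]*np.cos(t)+v[1]*np.sin(t), -v[0]*np.sin(t)-v[1]*np.cos(t)), S(c,d)-S(0,0))
E
python3 arc.py
```

```text
7 2.5 x -0.0039 z -0.0098 [0.0039 0.0098]
14 5.0 x -0.0047 z -0.0094 [0.009  0.0189]
21 7.5 x -0.0054 z -0.0089 [0.0152 0.0273]
28 10.0 x -0.0061 z -0.0084 [0.0223 0.0348]
35 12.5 x -0.0067 z -0.0078 [0.0303 0.0413]
42 15.0 x -0.0073 z -0.0072 [0.039  0.0468]
49 17.5 x -0.0078 z -0.0065 [0.0483 0.0511]
56 20.0 x -0.0083 z -0.0058 [0.058  0.0541]
63 22.5 x -0.0088 z -0.0051 [0.0679 0.0559]
70 25.0 x -0.0091 z -0.0043 [0.078  0.0565]
77 27.5 x -0.0094 z -0.0035 [0.0881 0.0557]
84 30.0 x -0.0097 z -0.0027 [0.0979 0.0536]
91 32.5 x -0.0099 z -0.0019 [0.1074 0.0503]
98 35.0 x -0.0100 z -0.0011 [0.1164 0.0459]
```

```bash
python3 -m handwheel '[[[0,0.417,0,-0.0039,0,-0.0098,0.02],[0,0.417,0,-0.0047,0,-0.0094,0.02],[0,0.417,0,-0.0054,0,-0.0089,0.02],[0,0.417,0,-0.0061,0,-0.0084,0.02],[0,0.417,0,-0.0067,0,-0.0078,0.02],[0,0,0,0,0,0,0.02],[0,0,0,0,0,0,0.02]]]'
python3 -c "
from h import *
to([.5484+.0303*.99,-.0447-.0303*.143,.0634+.0413],81.8,12.5)"
```

```text
time_s: 9.7
tcp_pos: [0.5769, -0.049, 0.1034]
ee_rot: [[-0.966, 0.143, -0.216], [0.14, 0.99, 0.03], [0.218, -0.001, -0.976]]
wrist_force: [-3.8, -3.9, -0.1]
gripper_width: 0.299
gripper_force: 30.0
tcp [ 0.5769 -0.049   0.1034] yaw_y 81.760524607591 j [   9.116    30.1302   -4.1424   -3.9679  -67.8555 -105.4761] t 9.7
shift now [-0.0011  0.0002 -0.0015]
turn [-0.0093 -0.0197 -0.0088] shift after [-0.0011  0.0002 -0.0015]
```

```bash
python3 -m handwheel '[[[0,0.417,0,-0.0073,0,-0.0072,0.02],[0,0.417,0,-0.0078,0,-0.0065,0.02],[0,0.417,0,-0.0083,0,-0.0058,0.02],[0,0.417,0,-0.0088,0,-0.0051,0.02],[0,0.417,0,-0.0091,0,-0.0043,0.02],[0,0.417,0,-0.0094,0,-0.0035,0.02],[0,0.417,0,-0.0097,0,-0.0027,0.02],[0,0.417,0,-0.0099,0,-0.0019,0.02],[0,0.417,0,-0.0100,0,-0.0011,0.02],[0,0,0,0,0,0,0.02],[0,0,0,0,0,0,0.02]]]'
python3 -c "
from h import *
to([.5484+.1164*.99,-.0447-.1164*.143,.0634+.0459],81.8,35); shot('scene','s2.png')
im=cv2.imread('pics/s2.png')[100:340,220:480]; cv2.imwrite('pics/s2c.png',cv2.resize(im,None,fx=2.4,fy=2.4))
R=np.array(r.sense()['ee_rot']);g=np.array(r.sense()['tcp_pos'])-.0187*R[:,2]; print(g)
c=np.array([.5672,-.0470]);d=(g[:2]-c)@np.array([.99,-.143])-.062; print('lid',np.degrees(np.pi-np.arctan2(g[2]-.046,d))-22.5, np.hypot(d,g[2]-.046))"
```

```text
time_s: 10.8
tcp_pos: [0.6648, -0.0621, 0.1079]
ee_rot: [[-0.813, 0.143, -0.564], [0.119, 0.99, 0.08], [0.57, -0.002, -0.822]]
wrist_force: [1.7, -5.1, 0.7]
gripper_width: 0.304
gripper_force: 30.0
tcp [ 0.6648 -0.0621  0.1079] yaw_y 81.7628473331924 j [   4.9381   50.538    31.166    -7.6034 -104.5291 -102.8776] t 10.8
shift now [ 0.0018  0.0006 -0.0005]
turn [-0.0134  0.0472 -0.0169] shift after [ 0.0018  0.0006 -0.0005]
[ 0.6751 -0.0636  0.1233]
lid 98.92259749060815 0.09062808278199219
```

View pics/s2c.png

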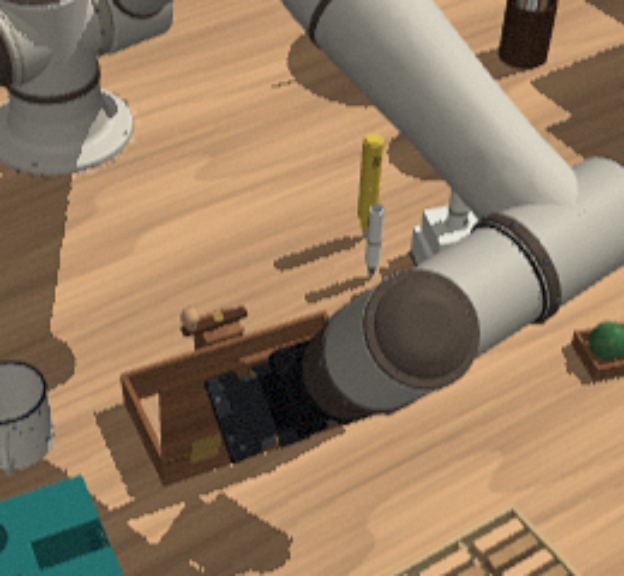

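The lid stands past upright at about 98°. I'll release the knob and back away along the tool axis.

```bash
python3 -m handwheel '[[[0,0,0,0,0,0,0.06],[0,0,0,0,0,0,0.06],[0,0,0,0,0,0,0.06],[0,0,0,0,0,-0.03,0.06],[0,0,0,0,0,-0.04,0.06],[0,0,0,0,0,-0.03,0.06],[0,0,0,0.02,0,-0.03,0.06],[0,0,0,0.02,0,-0.03,0.06],[0,-1.4,0,0,0,0,0.06],[0,-1.4,0,0,0,0,0.06],[0,-1.4,0,0,0,0,0.06],[0,-1.4,0,0,0,0,0.06]]]'
python3 -c "
from h import *
to([.509,.272,.23],81.8); shot('top','t2.png')
im=cv2.imread('pics/t2.png')[150:300,180:400]; cv2.imwrite('pics/t2c.png',cv2.resize(im,None,fx=3.6,fy=3.6,interpolation=cv2.INTER_CUBIC))"
```

```text
time_s: 12.05
tcp_pos: [0.7225, -0.0682, 0.2634]
ee_rot: [[-0.99, 0.142, -0.021], [0.142, 0.99, 0.004], [0.021, 0.001, -1.0]]
wrist_force: [-0.0, 0.6, 0.0]
gripper_width: 0.684
gripper_force: 0.0
tcp [ 0.7225 -0.0682  0.2634] yaw_y 81.83156648148173 j [   7.1525   31.9164   22.4801   -0.4025  -81.7233 -105.2581] t 12.05
shift now [0.2589 0.3064 0.0394]
turn [ 0.0129 -0.2039  0.0054] shift after [0.2598 0.3063 0.0334]
```

View pics/t2c.png

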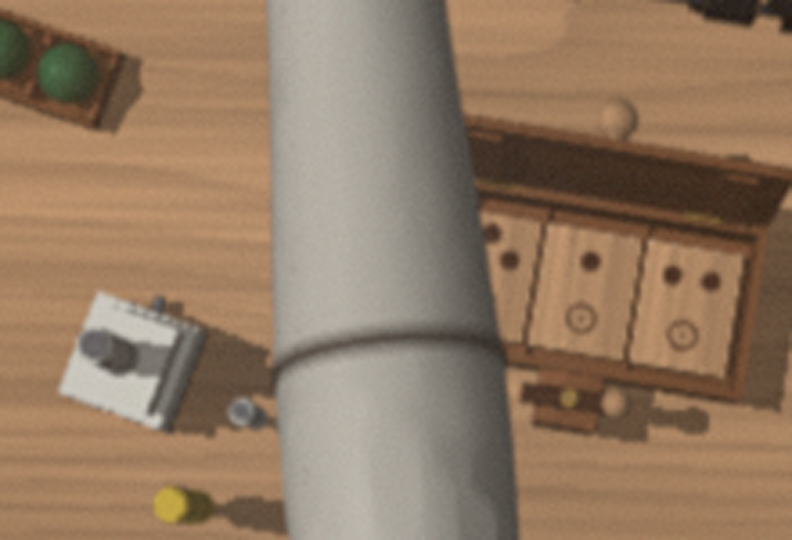

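The lid leans back beyond upright. The one-dot tile is in the middle with its ring at crop (580,318), the two-dot tile is on the right with its ring at (682,334), and the three-dot tile is on the left under the arm. Next is the pen.

```bash
python3 -m handwheel '[[[0,-0.2,0,0,0,0,0.06],[0,0,0,0.032,0.038,0,0.06],[0,0,0,0.032,0.038,0,0.06],[0,0,0,0.032,0.038,0,0.06],[0,0,0,0.032,0.038,0,0.06],[0,0,0,0.032,0.038,0,0.06],[0,0,0,0.032,0.038,0,0.06],[0,0,0,0.032,0.038,0,0.05],[0,0,0,0.036,0.04,0,0.05],[0,0,0,0,0,0,0.05],[0,0,0,0,0,0,0.05]]]'
python3 -c "
from h import *
to([.509,.272,.106],81.8); shot('wrist','w3.png'); shot('top','t3.png')
print(proj('wrist',[[.509,.272,.16],[.509,.272,.072]]))
im=cv2.imread('pics/t3.png')[190:280,290:400]; im=cv2.resize(im,None,fx=4,fy=4,interpolation=cv2.INTER_CUBIC)
w=cv2.imread('pics/w3.png')[100:460,160:520]; cv2.imwrite('pics/c3.png',np.hstack([im,w]) if im.shape[0]==w.shape[0] else w)"
```

```text
time_s: 13.2
tcp_pos: [0.5094, 0.2694, 0.2651]
ee_rot: [[-0.99, 0.14, -0.009], [0.14, 0.99, 0.002], [0.01, 0.001, -1.0]]
wrist_force: [0.8, 0.1, -0.1]
gripper_width: 0.578
gripper_force: 0.0
tcp [0.5094 0.2694 0.2651] yaw_y 81.94897713234947 j [  43.7137   15.9742   -2.0973   -0.4876  -72.2356 -141.6145] t 13.2
shift now [-0.0008  0.0024  0.1591]
turn [ 0.0077 -0.0924  0.0249] shift after [0.0008 0.0025 0.1591]
[[324.3331 233.1851]
 [322.7026 205.8387]]
```

View pics/c3.png

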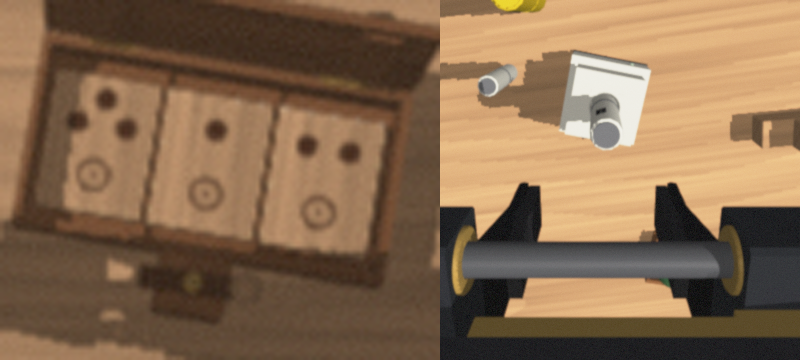

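The pen top is at wrist pixel (326,234), within about 2 px of the prediction. The three-dot tile is the left one with its ring at crop (93,175). The other rings are at (206,194) for one and (318,212) for two.

```bash
python3 -c "
from h import *
print('pen',unproj('wrist',(326,234),.16))
ks=[unproj('top',(290+u/4-.4,190+v/4-.4),.016) for u,v in((93,175),(206,194),(318,212))]
print(ks, [np.linalg.norm(a-b) for a,b in zip(ks,ks[1:])])
ex=np.array([.99,-.143]);ey=np.array([.143,.99]);c=np.array([.5672,-.047]);print([((k[:2]-c)@ex,(k[:2]-c)@ey) for k in ks])
p=unproj('wrist',(326,234),.16); to([p[0],p[1],.107],81.8)"
```

```text
pen [0.50974852 0.27306158 0.16      ]
[array([0.55858984, 0.02843441, 0.016     ]), array([ 0.54768782, -0.04517214,  0.016     ]), array([ 0.53743728, -0.11803652,  0.016     ])] [np.float64(0.07440952844020711), np.float64(0.0735818647941999)]
[(np.float64(-0.01931118040500047), np.float64(0.07344881108612232)), (np.float64(-0.01957844064310414), np.float64(-0.0009806601315255814)), (np.float64(-0.019306870489152132), np.float64(-0.07458221936709611))]
tcp [0.5105 0.2677 0.2649] yaw_y 81.74971481176516 j [  43.5129   16.009    -2.0882   -0.4721  -72.2379 -141.6177] t 13.3
shift now [-0.      0.0052  0.1579]
turn [ 0.0026 -0.0934 -0.0084] shift after [0.0015 0.0052 0.1579]
```

```bash
python3 -m handwheel '[[[0,-0.09,0,0,0,0,0.05],[0,0,0,0.0015,0.005,0.04,0.05],[0,0,0,0,0,0.04,0.05],[0,0,0,0,0,0.04,0.05],[0,0,0,0,0,0.037,0.05],[0,0,0,0,0,0,0.05],[0,0,0,0,0,0,0.05]]]'
python3 -c "
from h import *
to([.5095,.2727,.107],81.8)"
```

```text
time_s: 14.0
tcp_pos: [0.5106, 0.2724, 0.1083]
ee_rot: [[-0.99, 0.144, 0.0], [0.144, 0.99, -0.001], [-0.0, -0.001, -1.0]]
wrist_force: [-0.3, 0.3, 0.2]
gripper_width: 0.573
gripper_force: 0.0
tcp [0.5106 0.2724 0.1083] yaw_y 81.71857313623049 j [  44.1335   23.6574  -14.98      0.0491  -51.3825 -142.4455] t 14.0
shift now [0.0011 0.0001 0.0013]
turn [-0.0065  0.003  -0.0136] shift after [0.0011 0.0001 0.0013]
```

Now I'll close on the pen, then lift it straight up.

```bash
python3 -m handwheel '[[[0,0,0,0.001,0,0,0.015],[0,0,0,0,0,0,0.015],[0,0,0,0,0,0,0.015],[0,0,0,0,0,0,0.015],[0,0,0,0,0,0,0.015],[0,0,0,0,0,0,0.015],[0,0,0,0,0,0,0.015]]]'
python3 -m handwheel '[[[0,0,0,0,0,-0.015,0.015],[0,0,0,0,0,-0.02,0.015],[0,0,0,0,0,-0.02,0.015],[0,0,0,0,0,-0.03,0.015],[0,0,0,0,0,-0.04,0.015],[0,0,0,0,0,-0.04,0.015],[0,0,0,0,0,0,0.015],[0,0,0,0,0,0,0.015]]]'
python3 -c "
from h import *
to([.5585,.0288,.25],81.8)"
```

```text
time_s: 14.7
tcp_pos: [0.5091, 0.2741, 0.1087]
ee_rot: [[-0.99, 0.143, 0.001], [0.143, 0.99, 0.002], [-0.001, 0.002, -1.0]]
wrist_force: [-0.7, 1.5, 3.4]
gripper_width: 0.274
gripper_force: 30.0
time_s: 15.5
tcp_pos: [0.5081, 0.2729, 0.2728]
ee_rot: [[-0.99, 0.144, -0.001], [0.144, 0.99, 0.001], [0.001, 0.0, -1.0]]
wrist_force: [1.1, 0.2, -1.7]
gripper_width: 0.271
gripper_force: 30.0
tcp [0.5081 0.2729 0.2728] yaw_y 81.74306042649312 j [  44.2899   15.5755   -1.7088   -0.0597  -72.7329 -142.5291] t 15.5
shift now [-0.0849 -0.2343  0.0226]
turn [ 0.0035 -0.0093 -0.0095] shift after [-0.0847 -0.2344  0.0228]
```

```bash
python3 -m handwheel '[[[0,0,0,-0.014,-0.039,0,0.015],[0,0,0,-0.014,-0.039,0,0.015],[0,0,0,-0.014,-0.039,0,0.015],[0,0,0,-0.014,-0.039,0,0.015],[0,0,0,-0.014,-0.039,0,0.015],[0,0,0,-0.015,-0.039,0,0.015],[0,0,0,0,0,0.04,0.015],[0,0,0,0,0,0.04,0.015],[0,0,0,0,0,0.03,0.015],[0,0,0,0,0,0,0.015],[0,0,0,0,0,0,0.015]]]'
python3 -c "
from h import *
to([.5585,.0288,.1137],81.8); shot('wrist','w4.png'); shot('scene','s4.png')
s=r.sense(); t=np.array(s['tcp_pos']); R=np.array(s['ee_rot'])
P=[t+.0987*R[:,2],t+.0667*R[:,2],[.5585,.0288,.016]]
a=proj('wrist',P);b=proj('scene',P);print(a,b)
w=cv2.imread('pics/w4.png'); sc=cv2.imread('pics/s4.png')
def crop(i,c,h,f): 
    u,v=int(c[0]-h),int(c[1]-h); print((u,v)); return cv2.resize(i[max(v,0):v+2*h,max(u,0):u+2*h],(400,400),interpolation=cv2.INTER_CUBIC)
cv2.imwrite('pics/c4.png',np.hstack([crop(w,a[2],100,2),crop(sc,b[0],50,4)]))"
```

```text
time_s: 16.6
tcp_pos: [0.5587, 0.029, 0.1619]
ee_rot: [[-0.99, 0.143, -0.003], [0.143, 0.99, -0.002], [0.003, -0.002, -1.0]]
wrist_force: [0.5, -0.8, 0.9]
gripper_width: 0.269
gripper_force: 30.0
tcp [0.5587 0.029  0.1619] yaw_y 81.78624742051795 j [  19.584    18.7683  -13.8197    0.0279  -57.6131 -117.8129] t 16.6
shift now [ 0.     -0.0002  0.0482]
turn [-0.0191 -0.0278 -0.0023] shift after [ 0.0002 -0.0003  0.0482]
[[318.5109 237.3696]
 [318.6497 253.2508]
 [316.8062 216.5014]] [[347.4904 238.9314]
 [347.7983 230.006 ]
 [346.3118 251.7934]]
(216, 116)
(297, 188)
```

View pics/c4.png

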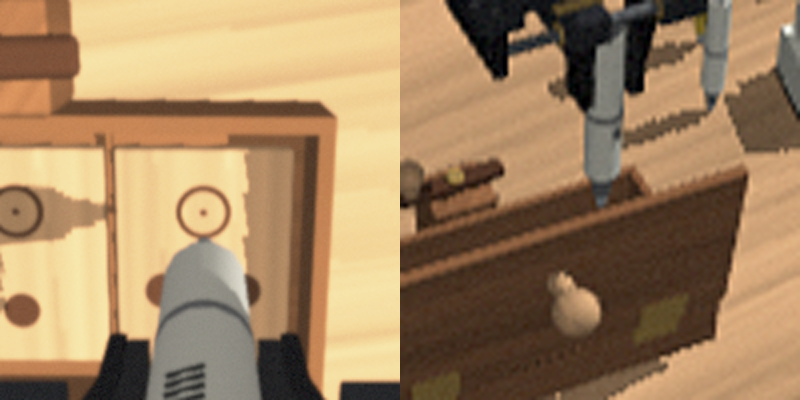

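In the wrist crop the ring centre is at (203,212), full-frame (317.5,222). The pen tip is at crop (204,238), full-frame (318,235). The pen hangs upright in both views.

```bash
python3 -c "
from h import *
s=r.sense(); t=np.array(s['tcp_pos']); R=np.array(s['ee_rot'])
k=unproj('wrist',(317.5,222),.016); tip=unproj('wrist',(318,235.5),t[2]-.0987); print('ring',k,'tip',tip,'tcp',t, 'tip-off local',R.T@(tip-t),'ring-tip local',R.T@(k-tip))"
```

```text
ring [0.56305933 0.02869989 0.016     ] tip [0.55902843 0.0295821  0.06551366] tcp [0.56018136 0.02970761 0.16421366] tip-off local [ 0.00132896 -0.0003472   0.09869726] ring-tip local [-0.00401231 -0.00032787  0.04952195]
```

```bash
python3 -m handwheel '[[[0,0,0,-0.003,0,0.015,0.015],[0,0,0,0,0,0.015,0.015],[0,0,0,0,0,0.009,0.015],[0,0,0,0,0,0,0.015],[0,0,0,0,0,0,0.015]]]'
python3 -c "
from h import *
shot('wrist','w5.png'); S=[]
for i in range(6): S.append(np.r_[r.sense()['tcp_pos']]); cams.capture('top')
t=np.mean(S,0); print(t,np.std(S,0)); R=np.array(r.sense()['ee_rot'])
w=cv2.imread('pics/w5.png')[170:270,250:390]; cv2.imwrite('pics/c5.png',cv2.resize(w,None,fx=5,fy=5,interpolation=cv2.INTER_CUBIC))"
```

```text
time_s: 17.2
tcp_pos: [0.5628, 0.0292, 0.1249]
ee_rot: [[-0.99, 0.143, 0.002], [0.143, 0.99, 0.0], [-0.002, 0.001, -1.0]]
wrist_force: [-0.2, -0.3, -0.7]
gripper_width: 0.266
gripper_force: 30.0
[0.56269543 0.0291867  0.12470708] [1.89511662e-04 4.59220518e-05 2.46417748e-04]
```

View pics/c5.png

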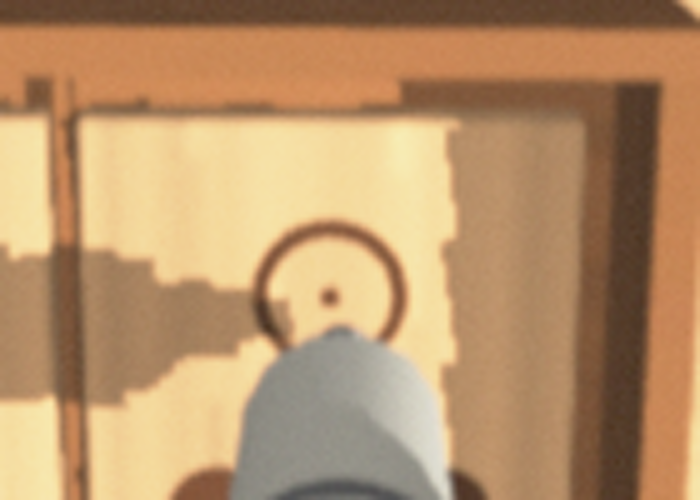

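The ring centre is at crop (330,297), full-frame (316,229.4). The tip's robot-side edge is at crop (342,328), full-frame (318.4,235.6).

```bash
python3 -c "
from h import *
s=r.sense(); t=np.array(s['tcp_pos']); R=np.array(s['ee_rot']); 
k=unproj('wrist',(316,229.4),.016)
for z in(.024,.026,.028):
  e=unproj('wrist',(318.4,235.6),z); print(z,'edge local',R.T@(e-t),'ring local',R.T@(k-t)); print(t,k)"
```

```text
0.024 edge local [ 8.01382604e-04 -7.21454186e-05  1.00177262e-01] ring local [ 0.00286698 -0.00173232  0.10817577]
[0.56233093 0.02905329 0.12417759] [0.55929398 0.02778684 0.016     ]
0.026 edge local [ 1.41926184e-03 -7.72374318e-05  9.81770156e-02] ring local [ 0.00286698 -0.00173232  0.10817577]
[0.56233093 0.02905329 0.12417759] [0.55929398 0.02778684 0.016     ]
0.028 edge local [ 2.03714107e-03 -8.23294451e-05  9.61767696e-02] ring local [ 0.00286698 -0.00173232  0.10817577]
[0.56233093 0.02905329 0.12417759] [0.55929398 0.02778684 0.016     ]
```

```bash
python3 -m handwheel '[[[0,0,0,0.003,-0.0015,0,0.015],[0,0,0,0,0,0,0.015],[0,0,0,0,0,0,0.015],[0,0,0,0,0,0,0.015]]]'; cat > avg.py <<'E'
from h import *
np.set_printoptions(precision=4,suppress=True)
S=[];F=[]
for i in range(10): s=r.sense(); S.append(s['tcp_pos']);F.append(s['wrist_force']); im=cams.capture('wrist')
print(np.mean(S,0),np.mean(F,0),np.std(F,0)/3, np.array(s['ee_rot'])[2], s['time_s'])
E
python3 avg.py
python3 -m handwheel '[[[0,0,0,0,0,0.004,0.015],[0,0,0,0,0,0.003,0.015],[0,0,0,0,0,0,0.015],[0,0,0,0,0,0,0.015],[0,0,0,0,0,0,0.015]]]'; python3 avg.py
```

```text
time_s: 17.95
tcp_pos: [0.559, 0.028, 0.1238]
ee_rot: [[-0.99, 0.143, -0.0], [0.143, 0.99, 0.0], [0.0, 0.0, -1.0]]
wrist_force: [-0.2, -0.3, -1.6]
gripper_width: 0.271
gripper_force: 30.0
[0.559  0.028  0.1238] [-0.1232  0.0681 -1.1577] [0.1583 0.162  0.1324] [ 0.0003  0.0001 -1.    ] 18.4
time_s: 18.95
tcp_pos: [0.559, 0.028, 0.1168]
ee_rot: [[-0.99, 0.143, -0.0], [0.143, 0.99, 0.0], [0.0, 0.0, -1.0]]
wrist_force: [0.4, -1.4, -1.0]
gripper_width: 0.267
gripper_force: 30.0
[0.559  0.028  0.1169] [-0.3169 -0.1201 -0.4185] [0.1911 0.2044 0.1247] [ 0.0002  0.0001 -1.    ] 19.4
```

```bash
python3 -m handwheel '[[[0,0,0,0,0,0.002,0.015],[0,0,0,0,0,0,0.015],[0,0,0,0,0,0,0.015]]]'; python3 avg.py;python3 avg.py
python3 -m handwheel '[[[0,0,0,0,0,0.002,0.015],[0,0,0,0,0,0,0.015],[0,0,0,0,0,0,0.015]]]'; python3 avg.py;python3 avg.py
```

```text
time_s: 19.75
tcp_pos: [0.5589, 0.028, 0.1147]
ee_rot: [[-0.99, 0.143, -0.0], [0.143, 0.99, 0.0], [0.0, 0.0, -1.0]]
wrist_force: [-0.2, -0.0, -0.7]
gripper_width: 0.265
gripper_force: 30.0
[0.5589 0.028  0.1148] [ 0.2006 -0.2701 -1.1162] [0.212  0.1468 0.125 ] [ 0.0003  0.0001 -1.    ] 20.2
[0.559  0.028  0.1148] [-0.1551  0.0848 -1.0047] [0.1662 0.1514 0.1557] [ 0.0003  0.0001 -1.    ] 20.7
time_s: 21.05
tcp_pos: [0.5591, 0.028, 0.1129]
ee_rot: [[-0.99, 0.143, -0.0], [0.143, 0.99, 0.0], [0.0, 0.0, -1.0]]
wrist_force: [1.1, 0.8, -0.4]
gripper_width: 0.27
gripper_force: 30.0
[0.5591 0.028  0.1129] [0.2303 0.2791 0.0776] [0.1686 0.1548 0.2054] [ 0.      0.0002 -1.    ] 21.5
[0.559  0.028  0.1128] [0.1944 0.2109 0.2133] [0.1227 0.1849 0.1402] [ 0.0002  0.0002 -1.    ] 22.0
```

```bash
python3 -m handwheel '[[[0,0,0,0,0,0.0015,0.015],[0,0,0,0,0,0,0.015],[0,0,0,0,0,0,0.015]]]'; python3 avg.py;python3 avg.py
```

```text
time_s: 22.35
tcp_pos: [0.559, 0.028, 0.1113]
ee_rot: [[-0.99, 0.143, -0.0], [0.143, 0.99, 0.0], [0.0, 0.0, -1.0]]
wrist_force: [1.0, 0.1, -0.2]
gripper_width: 0.274
gripper_force: 30.0
[0.559  0.028  0.1113] [-0.0028 -0.0544  0.375 ] [0.2069 0.093  0.1692] [ 0.0002  0.0002 -1.    ] 22.8
[0.559  0.028  0.1113] [0.1926 0.1561 0.5914] [0.1792 0.1655 0.0584] [ 0.0002  0.0001 -1.    ] 23.3
```

```bash
python3 -c "
from station import r
print(r.finish_job())"
```

```text
the job is handed in; nothing more can be done
None
```

I handed the job in at about 23 s: latch swung across, lid open to about 98°, and the pen held upright in the three-dot ring, tip pressed in roughly 4 of its 8 mm (about 1.5 N). I checked the final tip position by measurements only, not a last picture.

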